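Test the stay of a lift-up display-case door

ROBOT

A 7-joint arm with a two-finger parallel gripper is mounted at the origin on a cart in front of the work surface, level with it; the furniture and walls round the work are solid. World frame = base frame: x ahead of the robot, y to its left, z up, the work surface at z = 0. Lengths are in m, angles in rad, forces in N, time in s.
With the tool pointing down it reaches from about 0.35 to 0.9 m from the base axis. Payload 19.9 kg.
Tool frame: the origin (TCP) lies between the finger pads; the fingertips stand 19 mm ahead of it and the grasp point (between the pads) is the TCP; z points along the fingers, y is the line along which they close (so a half turn about z gives the same grasp; the last joint's range is limited). The gripper opens to 94 mm and grips with 3 to 60 N. Pads are 16 mm wide; open, the fingers measure 119 mm over their backs; the gripper's body (75 mm by 177 mm) begins 78 mm behind the grasp point.
Start: joints at [1.2, 0.417, -0.01, 1.614, 0.005, 1.111, -0.053], TCP at [0.202, -0.591, 0.224] pointing down, gripper open.
Joint ranges: [-2.81, 2.81], [-0.39, 2.02], [-1.27, 1.25], [0.06, 2.57], [-1.19, 4.33], [0.19, 2], [-2.82, 2.82]. Speed limits (rad/s): [1.89, 1.89, 2.39, 2.39, 3.01, 3.01, 3.01].

INTERFACE

Orientations are given as a 3x3 rotation matrix whose columns are the frame's x, y, z axes.
In Python, from rig import robot gives the robot as it stands. Calls block until the motion is done:
- robot.move_ptp(position, orientation): joint-space move of the TCP to a pose.
- robot.move_linear(position, velocity=0.15, frame=None, threshold=None): straight line of the TCP; frame=None keeps the orientation; velocity is the mean speed in m/s. With threshold (N) it stops when the force on the tool has changed by that much, and returns True; else False.
- robot.goto_joints(angles): joint-space move.
- robot.gripper_to(opening): finger opening in m; the grip force is fixed at half the most; returns when the fingers have stopped.
- robot.pause(seconds).
- robot.ik(position, orientation): joint angles nearest the present ones, or None.
- robot.get_state(): the state.
- robot.grab_frame(name): name is "side" or "top" or "wrist"; returns the picture (420x560x3 uint8, red, green, blue); there is no depth.
- robot.camera_info(name): a dict with "fx", "fy", "cx", "cy" (pixels), "dist" ([k1, k2, p1, p2, k3] as OpenCV has them; the pictures are not rectified), "rvec" (rotation vector, rad) and "tvec" (3), from world to camera coordinates, as OpenCV has them. Camera axes: x right, y down, z forward; pixel columns grow to the right and rows downward; lengths in m; the calibration is good to about 2 mm. A picture is of the moment at which its call begins: read the wrist's pose just before it. camera_info takes no time and is no camera call; for the wrist camera it gives the pose at the moment of the call.
A pose or a line that the arm cannot do raises robot.PlanningError and nothing moves.
- robot.sign_off(): hands the job in; it is judged then, once.
The state is a dict: "time": time; "qpos": joint angles; "joint_vel": joint speeds; "effort": joint torques, N m; "ee_pos": TCP position; "tool_rot": TCP orientation; "force": force on the tool from outside, world axes, zero at the start; "moment": the same for the moment, N m; "opening": finger opening in m; "grasp_force": force on a finger pad.
Only numpy, scipy, OpenCV 4.12 (cv2) and the standard library are available. Lean on these libraries where they do the work, as an engineer would, in place of code of your own. Each camera call takes 0.05 s, during which the arm holds its last target. There are 200 camera calls.

TASK

Before the shop opens, test the stay of the small wooden display case with the red fittings. Raise its lift-up door by the red grip until the stay locks, let go so that the stay alone holds the door up for a second, then press the red key on top of the case to unlock the stay and let the door sink shut. Do not open or unlock the case with the green fittings.

Things in the scene. Friction and masses are not known exactly. Their poses are not given: they have to be found in the camera images.
- red_case: Wooden case with red grip and key, fixed to the table: 195 deep (x), 160 wide (y), 133 high (level top behind the hinge, x 0 to 75); yaw varies. A like case with green grip and key stands near. Origin on the table below the middle of the door's hinge line; x to the case's back, y to its left seen from the robot. Hinge line along y, 130 up; the closed door slopes down 30 degrees to the front (-x).
- red_grip (a point): Centre of the red grip at the middle of the door's free edge: round bar, diameter 20, 26 long along the case's y, ends free: pinch across its ends from above; it turns between the fingers as the door swings. 175 from the hinge line, 35 beyond the door's edge, on a neck 10 wide. Door closed: 154 in front of the hinge, 46 above the table; at 1.05 rad: 150 in front, 221 up.
- red_flap (a joint): Opening angle of the red case's door, rad: 0 closed, grows as the grip rises, stop at 1.22. Light (0.15 kg), damped hinge: let go below the locking angle it sinks shut by itself in 2 to 4 s. Just past 1.05 the stay (inside the case) locks; raise to 1.10 or more to be sure. Let go, the locked door rests at 1.05.
- red_key_top (a point): Centre of the top face of the red key, 30 (x) x 34 (y), on the case's top, 40 behind the hinge line and 156 above the table. Pressed straight down against a spring.
- red_key (a joint): Depth of the red key, m: 0 up, 0.010 fully down; sprung, 2 N at first to 5 N fully down, comes up by itself. From about 4 mm down it frees the stay and the door sinks shut by itself; hold it down half a second so that the door leaves the lock. It also dips by itself as the door is raised past the lock.
- green_flap (a joint): Opening angle of the green case's door, rad; 0 closed. Must stay closed.
- green_key (a joint): Depth of the green case's key, m; 0 up. Must not be pressed.

How it is judged:
On the way, in this order (a step that is already met when the one before it is completed fails the run):
1. the red case's door is up on its locked stay, let go and still (value of joint red_flap above 0.98 rad and contact force between each of the arm, the fingers and red_case below 0.1 N), for 0.6 s.
2. the red key is pressed (value of joint red_key above 0.003 m), for 0.05 s.
At the end, for the whole second after the job is handed in: The red case's door is shut again (within 0.06 rad), its key is up, and the green case's door is shut (value of joint each of red_flap, green_flap below 0.06 rad and value of joint red_key below 0.002 m); the robot touches nothing.
It fails at once if the green case is opened (more than 0.15 rad) (value of joint green_flap above 0.15 rad).
It fails at once if the green case's key is pressed (value of joint green_key above 0.004 m).
It also fails if it takes over 56 s, if anything falls off the work surface, if the arm or the gripper's body presses on something with over 40 N, if the wrist force passes 120 N, or if a joint passes its speed limit or range.

## Working session

There is one attempt and no reset: what is moved stays moved. The work goes in short steps, each a Python script; the robot and the scene stay as the last script left them, time stands still between calls to the robot, and variables do not carry over. Pictures are saved under pics/ and viewed, at most 10 in all, crops included, and the job is handed in when it is done.

```bash
mkdir -p pics; ls; python3 - <<'E'
from rig import robot
import cv2
for n in("top","side"):
    im=robot.grab_frame(n); cv2.imwrite(f"pics/{n}1.png",im[:,:,::-1]); print(robot.camera_info(n))
print(robot.get_state())
E
```

```text
pics
{'fx': 512.1354285376874, 'fy': 512.1354285376874, 'cx': 282.28879290951966, 'cy': 209.89784630908866, 'dist': array([0.00449162, 0.        , 0.        , 0.        , 0.        ]), 'rvec': array([ 2.17816122, -2.13357679,  0.11263484]), 'tvec': array([-0.04401836,  0.58234058,  1.14941758])}
{'fx': 426.970686293076, 'fy': 426.970686293076, 'cx': 278.41929155525924, 'cy': 208.63380175746633, 'dist': array([-0.05031981,  0.        ,  0.        ,  0.        ,  0.        ]), 'rvec': array([ 2.3181975 , -0.01352554,  0.01921914]), 'tvec': array([-0.56484751,  0.06742795,  0.95882964])}
{'time': 0.1, 'qpos': array([ 1.19950333,  0.41790168, -0.01028201,  1.61406505,  0.00471153,
        1.11071473, -0.05300455]), 'joint_vel': array([-6.81911840e-04, -2.89023650e-03, -9.77382134e-05, -1.11264530e-03,
        3.58786393e-04,  3.54955253e-04, -2.31516145e-03]), 'effort': array([ 4.27191204e-03, -8.52572894e+01,  6.41341209e-01, -4.26688313e+01,
       -4.88655770e-02,  1.64033147e-02,  1.59330972e-05]), 'ee_pos': array([ 0.20228435, -0.591043  ,  0.22391637]), 'tool_rot': array([[ 9.46112886e-01,  3.23836708e-01, -4.40920482e-04],
       [ 3.23836991e-01, -9.46112394e-01,  9.70420144e-04],
       [-1.02902668e-04, -1.06091336e-03, -9.99999432e-01]]), 'force': array([-0.52309366, -0.09776214,  0.39364601]), 'moment': array([-0.00767476, -0.00327413, -0.01358878]), 'grasp_force': 0.0, 'opening': 0.09411987732644489}
```

View pics/top1.png

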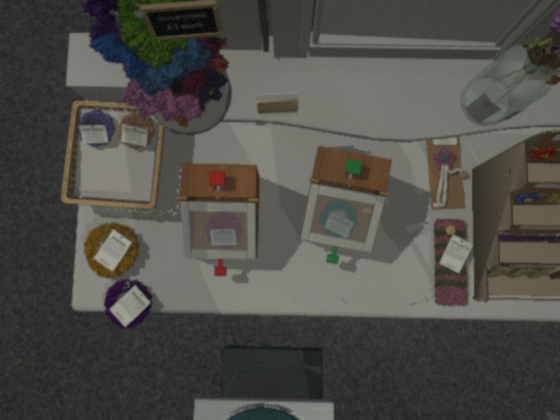

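View pics/side1.png

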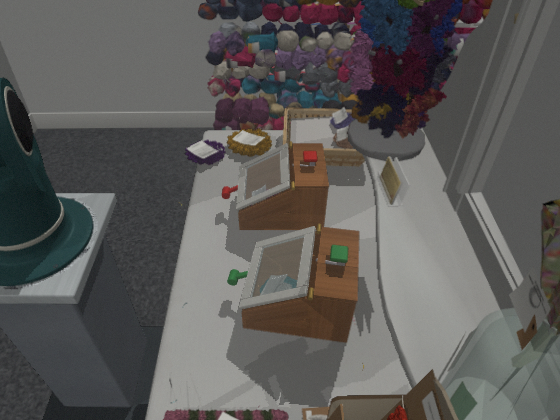

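The top view shows the red key at about (217,179) and the red grip at (220,267), with green's at (352,167) and (332,256). In the side view the red key is at about (310,156) and the red grip at (230,191).

```bash
cat > h.py <<'E'
import cv2, numpy as np
def ray(ci,uv):
    K=np.array([[ci['fx'],0,ci['cx']],[0,ci['fy'],ci['cy']],[0,0,1]])
    p=cv2.undistortPoints(np.array([[uv]],float),K,ci['dist'])[0,0]
    R=cv2.Rodrigues(ci['rvec'])[0]
    return -R.T@ci['tvec'], R.T@np.r_[p,1]
def onz(ci,uv,z):
    o,d=ray(ci,uv); return o+d*(z-o[2])/d[2]
def reds(im,amin=15):
    h=cv2.cvtColor(im,cv2.COLOR_RGB2HSV)
    m=(((h[...,0]<6)|(h[...,0]>174))&(h[...,1]>170)&(h[...,2]>70)).astype(np.uint8)
    n,l,s,c=cv2.connectedComponentsWithStats(m)
    return [(s[i].tolist(),c[i].round(1).tolist()) for i in range(1,n) if s[i,4]>=amin]
def tri(c1,u1,c2,u2):
    a,d=ray(c1,u1);b,e=ray(c2,u2)
    t=np.linalg.lstsq(np.c_[d,-e],b-a,rcond=None)[0]
    p,q=a+d*t[0],b+e*t[1]; return (p+q)/2,np.linalg.norm(p-q)
E
python3 - <<'E'
from h import *
from rig import robot
t=cv2.imread("pics/top1.png")[:,:,::-1].copy(); s=cv2.imread("pics/side1.png")[:,:,::-1].copy()
ct,cs=robot.camera_info("top"),robot.camera_info("side")
for b in reds(t): print("t",b)
for b in reds(s): print("s",b)
g=onz(ct,(220,267),.05);k=onz(ct,(217,178),.156);print(g,k,np.linalg.norm((g-k)[:2]))
print(tri(ct,(220,267),cs,(229,191)),tri(ct,(217,178),cs,(310,156)))
E
```

```text
t ([536, 147, 17, 9, 51], [543.5, 149.7])
t ([209, 171, 16, 15, 202], [216.7, 178.1])
t ([216, 260, 9, 15, 75], [219.8, 269.1])
s ([304, 151, 13, 11, 122], [309.9, 155.4])
s ([222, 187, 10, 7, 32], [226.1, 190.0])
s ([389, 405, 18, 15, 161], [398.4, 414.0])
[0.44900951 0.10527436 0.05      ] [0.6331527  0.10412714 0.156     ] 0.18414675626444751
(array([0.44901402, 0.10541539, 0.04893132]), np.float64(3.7474106787044835e-06)) (array([0.63466045, 0.10495985, 0.15035564]), np.float64(0.0009945445414853002))
```

```bash
python3 - <<'E'
from h import *
from rig import robot
R=np.array([[1,0,0],[0,-1,0],[0,0,-1.]])
robot.move_linear([.202,-.591,.33])
robot.move_ptp([.44,.105,.30],R)
robot.pause(.3)
ci=robot.camera_info("wrist"); im=robot.grab_frame("wrist"); cv2.imwrite("pics/w1.png",im[:,:,::-1])
for s,c in reds(im,100): print(s,c,onz(ci,c,.05),onz(ci,c,.156))
st=robot.get_state();print(st['time'],st['ee_pos'],st['qpos']); np.save("ci.npy",ci,allow_pickle=True)
E
```

```text
[278, 160, 22, 30, 444] [288.8, 177.7] [0.44444757 0.10339558 0.05      ] [0.46230076 0.10376529 0.156     ]
3.9 [0.44004646 0.10488289 0.29999838] [ 0.6523871   0.09248195 -0.99802338  1.89852054  0.08355872  1.19405071
 -1.9454616 ]
```

View pics/w1.png

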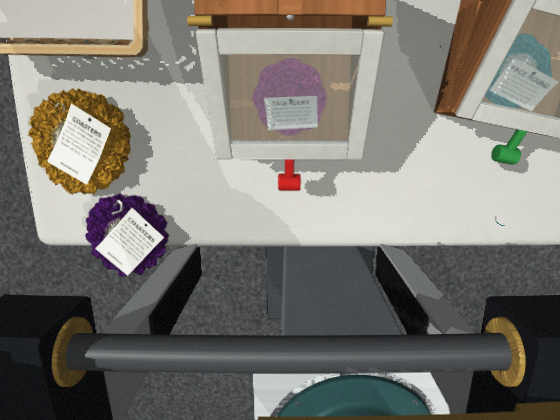

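The wrist view shows the red grip bar centred at about (289.5,183), with the gold hinge-pin ends at about (188,20) and (392,20). The fingers and the approach are clear.

```bash
python3 - <<'E'
from h import *
from rig import robot
ci=robot.camera_info("wrist")
g=onz(ci,(289.3,183),.054);a=onz(ci,(188,20),.13);b=onz(ci,(392,20.5),.13)
print(g,a,b,(a+b)/2)
for u in((210,32),(372,32)): print(onz(ci,u,.133))
k=np.array([.6335,.1045])
yaw=np.arctan2(*(k-g[:2])[::-1]); print("yaw",yaw)
for h in(0,np.pi):
  for yw in (yaw,):
    c,s=np.cos(yw+h),np.sin(yw+h); R=np.array([[c,s,0],[s,-c,0],[0,0,-1]])
    H=k-.04*np.array([np.cos(yw),np.sin(yw)])
    for th in(0,.3,.6,.9,1.14):
      r=.175*np.cos(th-np.arctan2(84,154)); z=.13+.175*np.sin(th-np.arctan2(84,154))
      p=np.r_[H-r*np.array([np.cos(yw),np.sin(yw)]),z]; q=robot.ik(p,R); print(h,th,p.round(4),None if q is None else np.round(q,2))
    q=robot.ik([*k,.19],R);print('key',None if q is None else np.round(q,2))
E
```

```text
[0.43896307 0.10287094 0.054     ] [0.59387994 0.18953706 0.13      ] [0.59369159 0.01596943 0.13      ] [0.59378576 0.10275324 0.13      ]
[0.58337637 0.17051893 0.133     ]
[0.58355533 0.03335898 0.133     ]
yaw 0.008373858082513105
0 0 [0.4399 0.1029 0.0462] [ 0.36  0.51 -0.78  2.15  0.57  0.7  -2.37]
0 0.3 [0.422  0.1027 0.0953] [ 0.45  0.4  -0.87  2.16  0.44  0.77 -2.27]
0 0.6 [0.4194 0.1027 0.1476] [ 0.53  0.29 -0.95  2.12  0.31  0.87 -2.16]
0 0.9 [0.4324 0.1028 0.1983] [ 0.58  0.23 -0.98  2.05  0.23  0.98 -2.08]
0 1.14 [0.4532 0.103  0.2346] [ 0.6   0.22 -0.99  1.96  0.21  1.07 -2.05]
key [ 0.48  0.72 -1.06  1.58  0.65  1.24 -2.25]
3.141592653589793 0 [0.4399 0.1029 0.0462] [ 0.58  0.67 -1.09  2.14  0.83  0.84  0.56]
3.141592653589793 0.3 [0.422  0.1027 0.0953] [ 0.6   0.49 -1.08  2.16  0.59  0.83  0.73]
3.141592653589793 0.6 [0.4194 0.1027 0.1476] [ 0.63  0.34 -1.08  2.12  0.39  0.89  0.91]
3.141592653589793 0.9 [0.4324 0.1028 0.1983] [ 0.66  0.26 -1.08  2.04  0.27  0.99  1.02]
3.141592653589793 1.14 [0.4532 0.103  0.2346] [ 0.67  0.25 -1.08  1.96  0.25  1.08  1.06]
key [ 0.5   0.73 -1.09  1.58  0.67  1.25  0.87]
```

```bash
cat >> h.py <<'E'
YAW=.003; H=np.array([.5937,.1029]); X=np.array([np.cos(YAW),np.sin(YAW)])
R=np.array([[X[0],X[1],0],[X[1],-X[0],0],[0,0,-1]])
def arc(th):
    a=th-np.arctan2(84,154.); r=.1752
    return np.r_[H-r*np.cos(a)*X,.13+r*np.sin(a)]
E
python3 - <<'E'
from h import *
from rig import robot
p=arc(0)
robot.move_linear(p+[0,0,.06],.15,R)
print(robot.move_linear(p,.08,threshold=8))
robot.gripper_to(.02)
s=robot.get_state();print(s['time'],s['ee_pos'],s['opening'],s['grasp_force'],s['force'])
if .02<s['opening']<.032:
    for th in np.linspace(0,1.14,8)[1:]:
        robot.move_linear(arc(th),.08); s=robot.get_state(); print(round(th,2),s['ee_pos'].round(4),s['force'].round(1),s['opening'].round(4))
    print(s['time']); cv2.imwrite("pics/s2.png",robot.grab_frame("side")[:,:,::-1])
E
```

```text
False
7.2917 [0.43983384 0.10376274 0.0461944 ] 0.025767888475279516 30.00153422355652 [-1.62108047  8.27479821 -1.77441858]Traceback (most recent call last):
  File "<stdin>", line 10, in <module>
AttributeError: 'float' object has no attribute 'round'
```

```bash
sed -i 's/.1029\])/.1039])/' h.py; python3 - <<'E'
from h import *
from rig import robot
for th in np.linspace(0,1.14,8)[2:]:
    robot.move_linear(arc(th),.08); s=robot.get_state(); print(round(th,2),s['ee_pos'].round(4),s['force'].round(1),round(s['opening'],4))
print(s['time']); cv2.imwrite("pics/s2.png",robot.grab_frame("side")[:,:,::-1])
E
```

```text
0.33 [0.4214 0.1038 0.0998] [ 1.5  6.9 -0.6] 0.0258
0.49 [0.4188 0.1038 0.128 ] [ 1.3  6.7 -0.8] 0.0254
0.65 [0.4208 0.1039 0.1563] [ 1.   7.8 -2.1] 0.0257
0.81 [0.4273 0.1038 0.184 ] [ 1.6  7.2 -1.1] 0.0258
0.98 [0.4383 0.1038 0.2102] [ 0.6  6.6 -2. ] 0.0254
1.14 [0.4534 0.1038 0.2343] [-0.2  6.5 -0.9] 0.0257
10.85
```

View pics/s2.png

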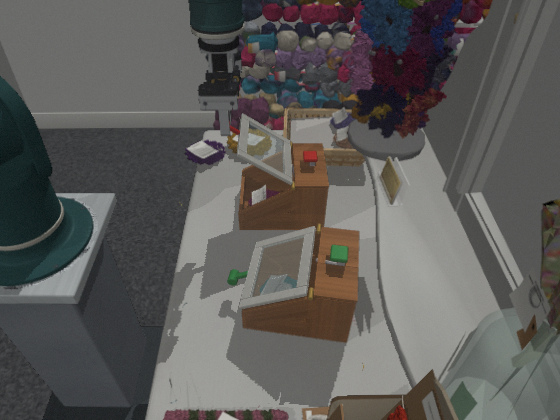

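The door is up, raised past horizontal, and the fingers still hold the grip at about (235,115). I'll release it and back off.

```bash
python3 - <<'E'
from h import *
from rig import robot
robot.gripper_to(.09)
p=arc(1.14); robot.move_linear(p+[0,0,.10],.12)
robot.gripper_to(.0); robot.pause(1.3)
s=robot.get_state();print(s['time'],s['ee_pos'],s['force'],s['opening'])
ci=robot.camera_info("wrist");print("cam",ray(ci,(280,210))[0]-s['ee_pos'])
ct=robot.camera_info("top")
for z in(.25,.35): print(onz(ct,(190,115),z),onz(ct,(220,75),z),onz(ct,(150,110),z))
cv2.imwrite("pics/s3.png",robot.grab_frame("side")[:,:,::-1])
w=robot.grab_frame("wrist");cv2.imwrite("pics/w3.png",w[:,:,::-1])
for z,c in reds(w,80): print(z,c,onz(ci,c,.156))
E
```

```text
15.6333 [0.4532502  0.10345884 0.33472152] [ 0.48889333 -0.05171991  0.64151894] 0.00027679493575740366
cam [0.07374315 0.00024681 0.16189943]
[0.73866065 0.14719374 0.25      ] [0.8197754 0.0920599 0.25     ] [0.74717372 0.22505719 0.25      ]
[0.70814761 0.12690285 0.35      ] [0.7808014  0.07751993 0.35      ] [0.7157727  0.19664448 0.35      ]
[270, 0, 39, 11, 384] [289.0, 4.4] [0.62114185 0.10275205 0.156     ]
[272, 183, 32, 54, 1099] [287.5, 216.0] [0.43169857 0.10342815 0.156     ]
```

View pics/s3.png

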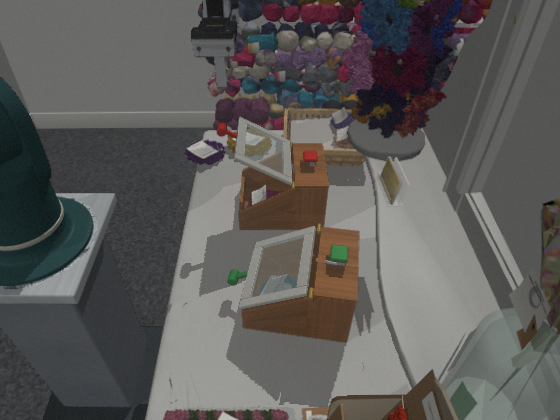

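View pics/w3.png

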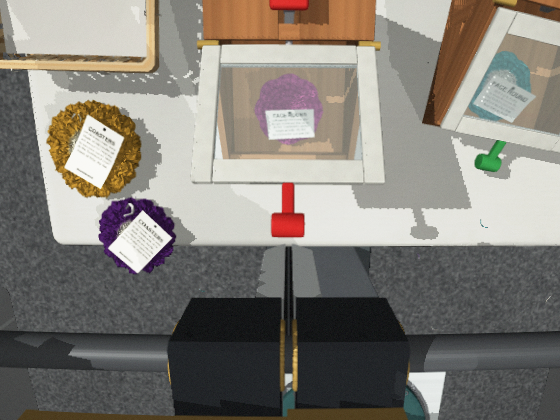

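The side and wrist views show the door held up by the stay alone, with nothing touching it. The key is in line with the grip. I'll turn the tool half round so the camera bracket faces away from the flowers, then press the key.

```bash
python3 - <<'E'
from h import *
from rig import robot
F=R@np.diag([-1.,-1,1])
p=robot.get_state()['ee_pos']
robot.move_ptp([p[0],p[1],.345],F)
k=np.r_[H+.04*X,0]; k[1]=.1037
robot.move_linear(k+[0,0,.29],.15,F)
robot.move_linear(k+[0,0,.19],.12)
print(robot.move_linear(k+[0,0,.164],.03,threshold=6))
s=robot.get_state();print(s['time'],s['ee_pos'],s['force'])
robot.pause(.8); s=robot.get_state();print(s['ee_pos'],s['force'])
robot.move_linear(k+[0,0,.29],.1)
robot.pause(3.5)
print(robot.get_state()['time'])
cv2.imwrite("pics/s4.png",robot.grab_frame("side")[:,:,::-1])
E
```

```text
True
21.6333 [0.63376428 0.10365903 0.16531148] [-1.52404111 -0.97722657  5.90533976]
[0.63378616 0.10365775 0.16529742] [-1.13498528 -0.80733672  6.91848745]
27.3333
```

View pics/s4.png

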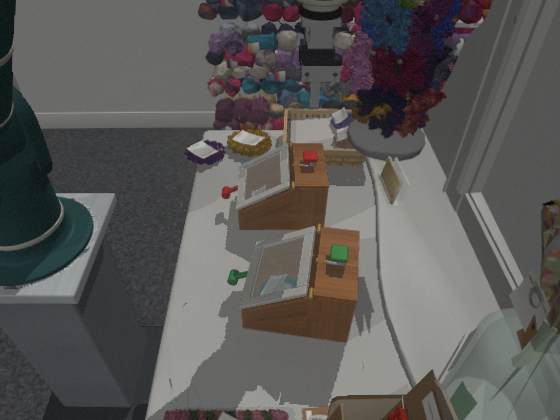

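The door is shut: the grip is back at about (229,191), the key is up and the arm is clear. One check of the grip pixel, then I'll hand in.

```bash
python3 - <<'E'
from h import *
from rig import robot
b=reds(robot.grab_frame("side")); print(b)
if any(abs(c[0]-226.1)<1.5 and abs(c[1]-190)<1.5 for _,c in b): print(robot.sign_off())
E
```

```text
[([304, 151, 13, 11, 126], [309.9, 155.6]), ([223, 187, 9, 7, 35], [226.0, 190.0]), ([389, 405, 18, 15, 161], [398.3, 414.0])]
the job is handed in; nothing more can be done
None
```

The red case's door was raised until the stay locked, stayed up on the stay alone, and sank shut after I pressed the key; the green case was never touched, and the job is handed in (about 27 s used; no verdict shown).

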